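# Load two parts cases on the roller lane and log the batch

## Robot

A 6-joint arm with a two-finger parallel gripper is mounted at the origin on the work surface; the furniture and walls round the work are solid. World frame = base frame: x ahead of the robot, y to its left, z up, the work surface at z = 0. Lengths are in mm, angles in rad, forces in N, time in s.
With the tool pointing down it reaches from about 275 to 1000 mm from the base axis. Payload 8.4 kg.
Tool frame: the origin (TCP) lies midway between the tips of the shut fingers; the grasp point (between the pads) lies 19 mm behind it; z points along the fingers, y is the line along which they close (so a half turn about z gives the same grasp; the last joint's range is limited). The gripper opens to 85 mm and grips with 20 to 120 N. Pads are 22 mm wide; open, the fingers measure 114 mm over their backs; the gripper's body (76 mm by 85 mm) begins 54 mm behind the grasp point. The pads swing forward as they close: fully open they stand 13 mm farther back than shut.
Start: joints at [1.139, 0.353, 1.633, -0, 1.155, -0.002], TCP at [260.43, 568.159, 231.281] pointing down, gripper open.
Joint ranges: [-2.63, 2.63], [-0.92, 2.1], [0.06, 2.66], [-1.3, 4.44], [0, 2.69], [-3.02, 3.02]. Speed limits (rad/s): [2.22, 2.22, 2.79, 3.14, 3.14, 3.14].

## Interface

Orientations are given as [roll, pitch, yaw] about the fixed x, y, z axes, in that order (R = Rz(yaw) Ry(pitch) Rx(roll)).
In Python, from rig import monitor, imaging, r gives the robot as it stands.
- The arm moves only by the tool drive_tool, never from a script. Its argument "plan" is a list of rows, each an object of numbers: "x", "y", "z": the shift along the tool's x, y, z in units of 50 mm (1.0 is 50 mm); "ax", "ay", "az": the turn, a rotation vector about the tool's x, y, z in units of 6 degrees (1.0 is 6 degrees); "hand": the finger opening in mm, from 0 to 85.4. In form: [{"x": .., "y": .., "z": .., "ax": .., "ay": .., "az": .., "hand": ..}, ...]. A call has 1 to 8 rows; each row is the pose to reach, as a shift and turn from the pose commanded when the call began, along the tool's axes at that moment; what a row does not reach only later rows make up. A row lasts 1/10 s, in which the tool goes at most 50 mm and 8.59 degrees, less where a joint would pass 70% of its speed; a pose out of reach is approached as far as the arm can. A call with a gripper value outside its range is refused whole. The fingers move at their own pace and stop on an object; "grip_force" is the grip in N (left out, the last holds). Time passes only in rows, so rows that repeat a pose let the fingers close. It gives the time, the measured TCP pose, the force, the opening and the grip force at its end, in the units of the state.
- monitor.sense(): the state, without advancing time (a new reading comes with each control period).
- imaging.grab_frame(name): name is "side" or "top"; returns the picture (384x512x3 uint8, red, green, blue); there is no depth.
- imaging.camera_info(name): a dict with "mtx" (3x3 intrinsics, pixels), "R" (3x3) and "t" (3): a world point X has camera coordinates R X + t. Camera axes: x right, y down, z forward; pixel columns grow to the right and rows downward; lengths in mm; the calibration is good to about 2 mm. A picture is of the moment at which its call begins. camera_info takes no time and is no camera call.
- r.sign_off(): hands the job in; it is judged then, once.
The state is a dict: "clock": time; "qpos": joint angles; "qvel": joint speeds; "joint_efforts": joint torques, N m; "eef_pos": TCP position; "tcp_rot": TCP orientation; "contact_force": force on the tool from outside, world axes, zero at the start; "wrist_torque": the same for the moment, N m; "opening": opening from 0.0 (shut) to 1.0 (fully open); "grasp_force": force on a finger pad.
Only numpy, scipy, OpenCV 4.12 (cv2) and the standard library are available. Lean on these libraries where they do the work, as an engineer would, in place of code of your own. Each camera call takes 0.05 s, during which the arm holds its last target. There are 200 camera calls.

## Task

Load the sloped roller lane: set the long parts case on the rollers at the raised end of the lane and let go, so that it rolls down by itself to the end stop, then do the same with the short case so that it comes to rest against the long one; set the cases down gently, without dropping them. Then log the load: push the batch counter back square against its steel bench stop and press the button on its front fully in, and leave the counter standing there. Leave the other tools where they are.

Things in the scene. Friction and masses are not known exactly. Their poses are not given: they have to be found in the camera images.
- rack: fixed roller lane: grey free-turning rollers between two aluminium side guides, 270 mm long, 62 mm clear between guides (110 over the feet). Origin on the bench below the lane's middle, z up, x level along the lane to the raised end; it descends to -x at 0.12 rad. Roller tops are 45 mm above the bench at x = 0, 29 at the low end, 61 at the raised end; guides stand 12 mm above roller tops
- lane_stop (a point): lane's centre line at roller-top height, on the face of the end stop (plate 26 mm above the roller tops) at the low end; the long case's end comes to rest here. Axes as rack. Two thin steel bridges cross the lane 65 and 105 mm on the low side of its middle, 62 to 65 mm above the roller tops: cases pass below
- lane_top (a point): lane's centre line at roller-top height, at the raised end, which is open; axes as rack. Rollers are 18 mm thick, 22 mm apart, lightly damped: a case let go rolls down at up to about 0.35 m/s
- long_case_center (a point): centre (half-way up) of the long parts case: a closed grey plastic case with an aluminium lid and steel latches, loose, 95 mm long (its x axis), 50 mm wide (y), 46 mm tall (z up), 0.2 to 0.4 kg; flat smooth sides; it stands on the bench, and its ends are alike
- short_case_center (a point): centre (half-way up) of the short parts case: a closed grey plastic case with an aluminium lid and steel latches, loose, 65 mm long (its x axis), 50 mm wide (y), 46 mm tall (z up), 0.15 to 0.3 kg; flat smooth sides; it stands on the bench, and its ends are alike
- button_face (a point): middle of the face of the counter's push button, a steel plunger 28 mm across on the counter's front (-x) face, 40 mm above the bench, 12 mm in front of the housing (8 mm proud of its collar). Axes as the counter: x from front to back, z up. It moves with counter and button
- counter_back (a point): middle of the back face of the batch counter, 40 mm above the bench; x points out of the back, towards the bench stop. The counter is a loose black box with a small display on top, 44 mm deep (x) without the button, 110 wide, 50 tall, about 0.23 kg; it slides on the base plate at 1 to 3 N
- button (a joint): travel of the counter's button: 0 out, 0.006 m fully in; its spring takes 1 N to start and 5 N to push home, and brings it out again
- stop_face (a point): middle of the front face of the bench stop, 40 mm above the bench: a fixed steel upright, 116 mm wide, 40 tall, at the back of a low base plate (top 13 mm above the bench, reaching 95 mm in front of it) on which the counter stands; x points into the face (the way to push the counter), z up; the counter starts 8 to 40 mm in front of it, slightly turned
- bench_stop: the same bench stop; origin on the bench under its front face, axes as stop_face
- puffer: red-brown rubber air puffer, 88 mm long, 42 mm tall, lying loose; not part of the job
- bottle: amber glass dropper bottle with a black cap, 28 mm across, 68 mm tall, loose; not part of the job
- hammer: small hammer with a thin wooden handle, 174 mm long, lying loose on the notebook; not part of the job
- block: black steel bench block, 44 x 66 x 22 mm, loose; not part of the job
- loupe: black eye loupe, 34 mm across, 30 mm tall, loose; not part of the job

How it is judged (in metres and radians):
On the way, in this order (a step that is already met when the one before it is completed fails the run):
1. the long case lies on the rollers in the raised half of the lane, let go (y of long_case_center in the frame of rack between -0.015 and 0.015 m and angle between long_case_center's own z axis and vertical below 0.2 rad and contact force between long_case and rack above 0.3 N and x of long_case_center in the frame of rack above 0.022 m and contact force between the fingers and long_case below 0.05 N), for 0.02 s.
2. the long case has rolled down and rests at the end stop (y of long_case_center in the frame of rack between -0.015 and 0.015 m and angle between long_case_center's own z axis and vertical below 0.2 rad and contact force between long_case and rack above 0.3 N and x of long_case_center in the frame of rack between -0.094 and -0.0816 m and linear speed of long_case below 0.02 m/s), for 0.2 s.
3. the short case lies on the rollers in the raised half of the lane, let go (y of short_case_center in the frame of rack between -0.015 and 0.015 m and angle between short_case_center's own z axis and vertical below 0.2 rad and contact force between short_case and rack above 0.3 N and x of short_case_center in the frame of rack above 0.022 m and contact force between the fingers and short_case below 0.05 N), for 0.02 s.
4. the short case has rolled down and rests against the long case (all of step 2 and y of short_case_center in the frame of rack between -0.015 and 0.015 m and angle between short_case_center's own z axis and vertical below 0.2 rad and contact force between short_case and rack above 0.3 N and distance between short_case_center and long_case_center below 0.0855 m and linear speed of short_case below 0.02 m/s), for 0.2 s.
5. the counter stands square against the bench stop with its button pressed in (x of counter_back in the frame of bench_stop above -0.004 m and angle between the x axis of counter_back and the x axis of bench_stop, either way round below 0.1 rad and y of counter_back in the frame of bench_stop between -0.045 and 0.045 m and angle between counter_back's own z axis and vertical below 0.12 rad and value of joint button above 0.0045 m), for 0.05 s.
At the end, for the whole second after the job is handed in: Both cases rest flat on the rollers between the guides: the long one within 6 mm of the end stop, the short one within 5.5 mm of the long one. The counter stands upright and at rest, its back within 5 mm of the bench stop and square to it within 0.1 rad, its button out (all of step 4 and x of counter_back in the frame of bench_stop above -0.005 m and angle between the x axis of counter_back and the x axis of bench_stop, either way round below 0.1 rad and y of counter_back in the frame of bench_stop between -0.045 and 0.045 m and angle between counter_back's own z axis and vertical below 0.12 rad and value of joint button below 0.0015 m and linear speed of counter below 0.02 m/s); the robot touches nothing.
It fails at once if a case is dropped or thrown (moves faster than 0.7 m/s while not held: a fall of more than 25 mm) ((linear speed of long_case above 0.7 m/s and contact force between the fingers and long_case below 0.05 N) or (linear speed of short_case above 0.7 m/s and contact force between the fingers and short_case below 0.05 N)).
It fails at once if another tool is moved more than 30 mm (distance of any of puffer, bottle, hammer, block, loupe from where it was at the start of the episode above 0.03 m).
It also fails if it takes over 64 s, if anything falls off the work surface, if the arm or the gripper's body presses on something with over 40 N, if the wrist force passes 120 N, or if a joint passes its speed limit or range.

## Working session

There is one attempt and no reset: what is moved stays moved. The work goes in short steps, Python scripts to look and compute and a tool call to move; the robot and the scene stay as the last step left them, time stands still between calls to the robot, and variables do not carry over. Pictures are saved under pics/ and viewed, at most 10 in all, crops included, and the job is handed in when it is done.

Besides the shell and the picture viewer there is one more tool, called after "Emit:" by a JSON object that holds its "method" and its "body". drive_tool: Moves the arm, as the interface text tells. Its arguments: {"type":"object","properties":{"plan":{"type":"array","items":{"type":"object","properties":{"x":{"type":"number"},"y":{"type":"number"},"z":{"type":"number"},"ax":{"type":"number"},"ay":{"type":"number"},"az":{"type":"number"},"hand":{"type":"number"}}}},"grip_force":{"type":"number"}},"required":["plan"]}

```bash
ls; mkdir -p pics
python3 - <<'E'
from rig import monitor, imaging, r
import cv2
for n in("top","side"):
    cv2.imwrite(f"pics/{n}0.png",cv2.cvtColor(imaging.grab_frame(n),cv2.COLOR_RGB2BGR))
    c=imaging.camera_info(n); print(c)
print(monitor.sense())
E
```

```text
pics
{'mtx': array([[358.69487894,   0.        , 256.40017507],
       [  0.        , 358.69487894, 189.50465188],
       [  0.        ,   0.        ,   1.        ]]), 'R': array([[-0.01829532, -0.99973746,  0.01379431],
       [-0.99714271,  0.01723301, -0.07354883],
       [ 0.07329181, -0.01510049, -0.99719621]]), 't': array([-67.8368599 , 523.19980302, 939.15960157])}
{'mtx': array([[445.94022258,   0.        , 261.93242856],
       [  0.        , 445.94022258, 195.41222463],
       [  0.        ,   0.        ,   1.        ]]), 'R': array([[ 0.9940541 , -0.10887223,  0.00181083],
       [-0.03580319, -0.34251501, -0.93882991],
       [ 0.10283274,  0.93318289, -0.34437643]]), 't': array([-518.2716542 ,   72.34983868, 1213.2138727 ])}
{'clock': 0.1, 'qpos': array([ 1.13859891e+00,  3.53583819e-01,  1.63403790e+00, -2.03849560e-05,
        1.15521706e+00, -2.39819113e-03]), 'qvel': array([ 0.00021316, -0.00194902, -0.00056332, -0.00080751,  0.00155428,
        0.00032547]), 'joint_efforts': array([ 1.71510437e-03, -6.06358123e+01, -3.42819035e+01,  2.62348194e-04,
        3.99133743e-03,  7.16784098e-05]), 'eef_pos': array([260.25879747, 567.77178937, 230.64303732]), 'tcp_rot': array([-3.14034648e+00,  1.56510659e-05,  2.71180168e+00]), 'contact_force': array([-0.54577553, -0.45768743,  0.1312014 ]), 'wrist_torque': array([ 0.02220459, -0.00015926,  0.02308605]), 'grasp_force': 0.0, 'opening': 1.0000540359899432}
```

View pics/top0.png

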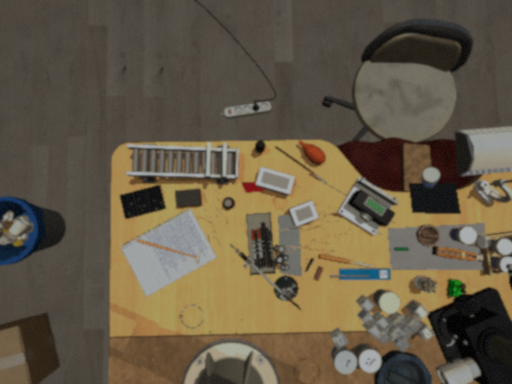

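View pics/side0.png

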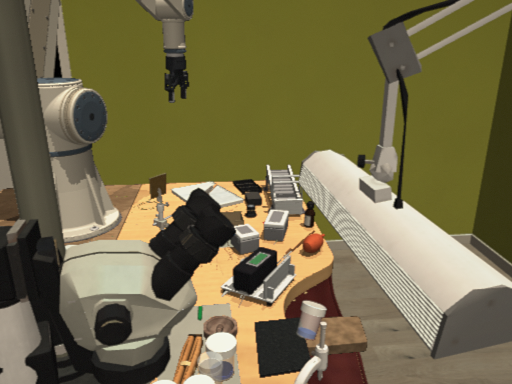

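```bash
cat > h.py <<'E'
from rig import monitor, imaging, r
import cv2, numpy as np
from scipy.spatial.transform import Rotation as Ro
def onplane(n,uv,z):
    c=imaging.camera_info(n); d=c["R"].T@np.linalg.inv(c["mtx"])@np.array([uv[0],uv[1],1.]); o=-c["R"].T@c["t"]
    return o+d*(z-o[2])/d[2]
def proj(n,X):
    c=imaging.camera_info(n); p=c["mtx"]@(c["R"]@np.array(X,float)+c["t"]); return p[:2]/p[2]
def bgr(n): return cv2.cvtColor(imaging.grab_frame(n),cv2.COLOR_RGB2BGR)
def crop(im,x0,y0,x1,y1,s,f):
    o=cv2.resize(im[y0:y1,x0:x1],None,fx=s,fy=s,interpolation=cv2.INTER_CUBIC)
    for x in range((x0+9)//10*10,x1,10): cv2.putText(o,str(x),((x-x0)*s,8),0,.3,(0,0,255));cv2.line(o,((x-x0)*s,9),((x-x0)*s,14),(0,0,255))
    for y in range((y0+9)//10*10,y1,10): cv2.putText(o,str(y),(0,(y-y0)*s),0,.3,(0,0,255));cv2.line(o,(18,(y-y0)*s),(24,(y-y0)*s),(0,0,255))
    cv2.imwrite(f,o)
E
python3 - <<'E'
import cv2
from h import *
im=cv2.imread("pics/top0.png")
a="pics/c1.png";b="pics/c2.png"
crop(im,120,135,250,220,6,a); crop(im,240,135,400,250,5,b)
im=cv2.imread("pics/side0.png"); crop(im,215,160,345,310,4,"pics/c3.png")
E
```

```text
(no output)
```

View pics/c1.png

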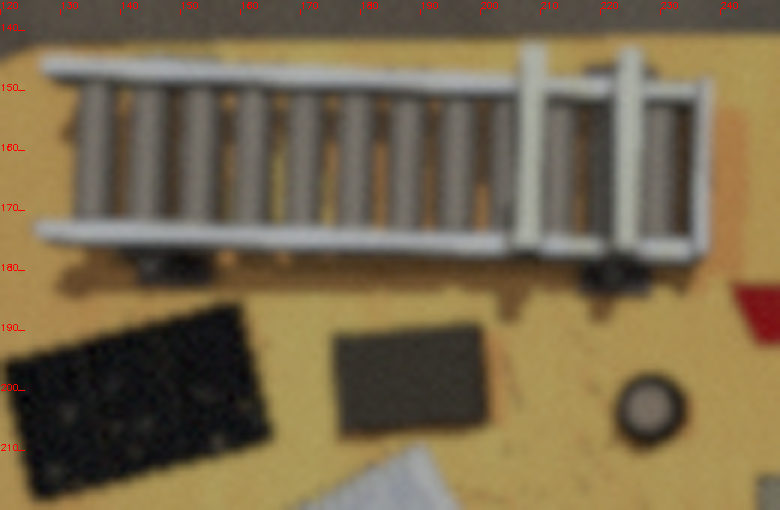

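View pics/c2.png

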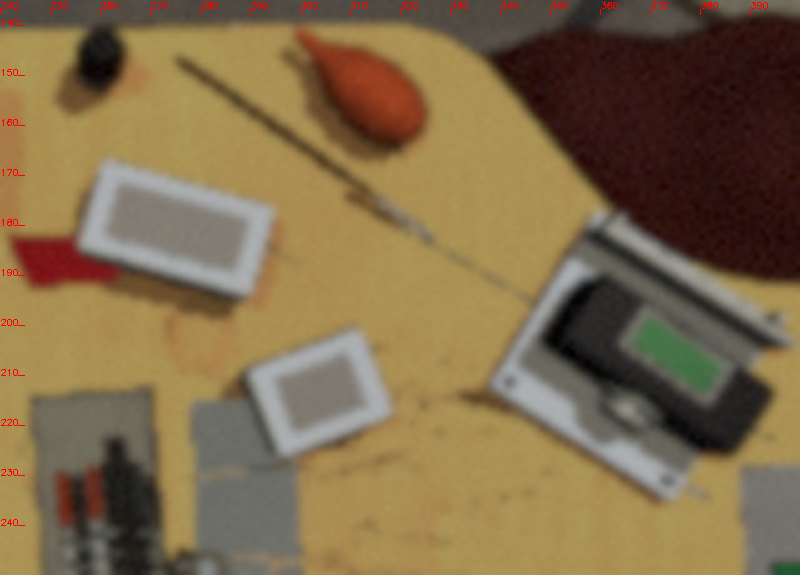

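View pics/c3.png

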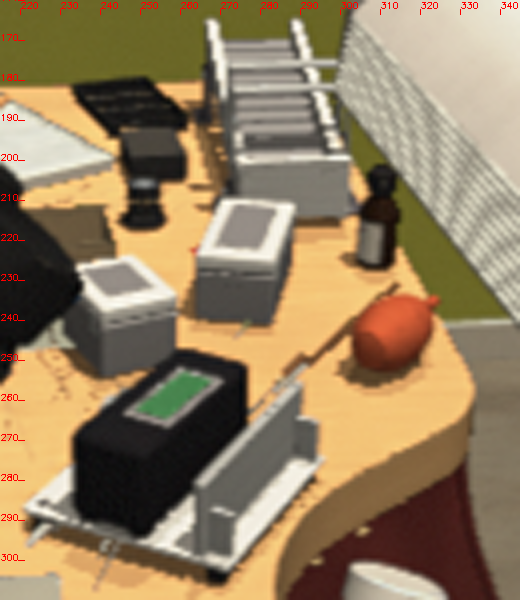

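Run:
```python
from h import *
np.set_printoptions(precision=1,suppress=True)
P=lambda u,v,z:onplane("top",(u,v),z)[:2]
im=cv2.imread("pics/top0.png")
print("base px",proj("top",(0,0,0)))
# lane
g=[P(126.5,146.5,73),P(126,173.5,73),P(237,150.2,41),P(236,176.5,41)]
print("lane",g); up=(g[0]+g[1])/2; lo=(g[2]+g[3])/2
d=up-lo; print("up,lo",up,lo,np.hypot(*d),"yaw",np.arctan2(d[1],d[0]),"width",np.hypot(*(g[0]-g[1])),np.hypot(*(g[2]-g[3])))
hsv=cv2.cvtColor(im,cv2.COLOR_BGR2HSV)
for name,(x0,y0,x1,y1),man in (("long",(250,160,302,202),[(261.5,168),(295,177),(289.5,194.5),(256,184)]),("short",(284,196,324,232),[(289.5,209.5),(311.5,201.5),(318,217),(297,226.5)])):
    m=np.zeros(im.shape[:2],np.uint8); s=hsv[y0:y1,x0:x1]
    m[y0:y1,x0:x1]=((s[...,1]<60)&(s[...,2]>125))*255
    cs,_=cv2.findContours(m,cv2.RETR_EXTERNAL,cv2.CHAIN_APPROX_NONE); c=max(cs,key=cv2.contourArea)
    w=np.array([P(p[0][0],p[0][1],46) for p in c],np.float32)
    print(name,cv2.minAreaRect(w))
    q=np.array([P(*p,46) for p in man]); e=(q[1]+q[2]-q[0]-q[3])/2
    print(" man",q.mean(0),"len",np.hypot(*e),"w",np.hypot(*((q[0]+q[1]-q[2]-q[3])/2)),"yaw",np.arctan2(e[1],e[0]))
    print(" side check",[proj("side",(*p,46)) for p in q])
gm=cv2.inRange(hsv,(40,80,60),(80,255,255)); gm[:, :345]=0; gm[:,:][240:]=0; gm[:,400:]=0;gm[:170]=0
cs,_=cv2.findContours(gm,cv2.RETR_EXTERNAL,cv2.CHAIN_APPROX_NONE); c=max(cs,key=cv2.contourArea)
w=np.array([P(p[0][0],p[0][1],63) for p in c],np.float32); print("display",cv2.minAreaRect(w))
pl=[P(338,213,13),P(373,235,13),P(357,181,13)]; print("plate",pl,[np.arctan2(*(a)[::-1]) for a in (pl[2]-pl[0],pl[1]-pl[0])])
st=[P(360.5,180,40),P(396,203,40)];print("stop top",st, np.arctan2(*(st[1]-st[0])[::-1]), np.hypot(*(st[1]-st[0])))
# side view
S=lambda u,v,z:onplane("side",(u,v),z)[:2]
print("side: stop top ends",S(266,279,40),S(290,256,40))
print("side: counter top corners",[S(*p,63) for p in((234,269),(257,277),(277,252),(257,247))])
print("side: long",[S(*p,46) for p in((270,211),(289,211),(284.5,225),(264,225))])
print("side: short",[S(*p,46) for p in((234,227),(247,224),(259,233),(243,239))])
print("side: guides up",S(266.5,166,73),S(288,166,73),"stop plate top",S(273,200,55),S(302,199,55))
```

```text
base px [230.5 389.3]
lane [array([632.9, 250.8]), array([564.1, 251.5]), array([625. , -27.6]), array([555.4, -24. ])]
up,lo [598.5 251.2] [590.2 -25.8] 277.12688479176427 yaw 1.5407595112627446 width 68.83428635800749 69.66908075344986
long ((544.171630859375, -125.20936584472656), (95.42680358886719, 48.9895133972168), 72.4305191040039)
 man [ 541.7 -126.9] len 90.90982994226006 w 46.213119041508655 yaw -1.8722837907841203
 side check [array([286.4, 210.5]), array([282. , 224.3]), array([262.7, 222.5]), array([270., 209.])]
short ((456.64031982421875, -198.37103271484375), (50.678016662597656, 63.79452133178711), 19.42952537536621)
 man [ 455.2 -199. ] len 60.44931964000518 w 45.619322540093776 yaw -1.2054414488713823
 side check [array([246.9, 223. ]), array([257.3, 232.6]), array([240.4, 236.2]), array([229.2, 226.9])]
display ((472.18023681640625, -378.54241943359375), (40.812461853027344, 13.566248893737793), 53.667320251464844)
plate [array([ 455.3, -295.4]), array([ 394.8, -387.4]), array([ 540.8, -350. ])] [np.float64(-0.5687107589951048), np.float64(-2.1525280548204186)]
stop top [array([ 540.8, -351.3]), array([ 478.6, -442.4])] -2.1696676666487313 110.29042463331776
side: stop top ends [ 483.3 -418.7] [ 545.  -330.9]
side: counter top corners [array([ 422.4, -414.3]), array([ 463. , -448.3]), array([ 513.6, -353.8]), array([ 475., -327.])]
side: long [array([532.7, -89.8]), array([582.2, -95. ]), array([ 556.4, -183. ]), array([ 506.9, -177.7])]
side: short [array([ 433.8, -181.9]), array([ 466.3, -167.4]), array([ 490.1, -222.1]), array([ 450.7, -250.2])]
side: guides up [562.  234.4] [632.3 227.2] stop plate top [548.1 -33.4] [628.5 -34. ]
```

```bash
cat >> h.py <<'E'
def goto(p,yaw,pitch=0,slope_yaw=None):
    """units for target TCP p (mm), tool down, yaw; pitch: extra turn about tool's own y"""
    s=monitor.sense(); R0=Ro.from_euler("xyz",s["tcp_rot"]); R1=Ro.from_euler("xyz",[np.pi,0,yaw])*Ro.from_rotvec([0,pitch,0])
    d=R0.inv().apply(np.array(p)-s["eef_pos"])/50; a=np.degrees((R0.inv()*R1).as_rotvec())/6
    print("t",round(s["clock"],2),"pos",s["eef_pos"].round(1),"rot",s["tcp_rot"].round(3),"F",s["contact_force"].round(1),"grip",round(s["grasp_force"],1),"open",round(s["opening"],3)); print("  xyz",d.round(3),"axyz",a.round(2))
E
python3 - <<'E'
from h import *
np.set_printoptions(precision=1,suppress=True)
goto((544,-126,200),1.266)
P=lambda u,v,z:onplane("top",(u-.4,v-.4),z)[:2]
mid=np.array([595.3,113.7]);ax=np.array([np.cos(1.541),np.sin(1.541)]);ay=np.array([-ax[1],ax[0]])
for p in(P(208.6,161,102),P(224.5,161,97),P(236.5,163.5,55),P(135.5,160,59)): print(p,(p-mid)@ax,(p-mid)@ay)
print("button",P(365.5,216.5,45),P(365.5,216.5,54))
print("counter top far edge corners",P(360,190.5,63),P(394.5,213,63),P(386,226,63))
print("plate front mid",(P(338,213,13)+P(373,235,13))/2)
E
```

```text
t 0.1 pos [260.3 567.8 230.6] rot [-3.1  0.   2.7] F [-0.5 -0.5  0.1] grip 0.0 open 1.0
  xyz [-10.9 -10.2   0.6] axyz [-0.   0.  13.8]
[589.   41.1] -72.79981866647987 4.1322507562153215
[589.2   2.5] -111.36541553779035 2.8298818060089883
[588.7 -25.3] -139.1792852256642 2.4532634908610276
[601.4 233.4] 119.8771818600363 -2.5055779949403347
button [ 445.9 -358. ] [ 445.9 -355.2]
counter top far edge corners [ 512.6 -340.9] [ 453.5 -427. ] [ 420.9 -403.7]
plate front mid [ 426.1 -340.3]
```

Run:
```python
from h import *
np.set_printoptions(precision=4,suppress=True)
im=cv2.imread("pics/top0.png").astype(float); hsv=cv2.cvtColor(im.astype(np.uint8),cv2.COLOR_BGR2HSV)
b=im[...,0]  # blue separates aluminium from the yellow bench
for lo,hi in((141,154),(168,182)):
    pts=[]
    for u in list(range(130,203))+[217,218,219]:
        col=b[lo:hi,u]; w=np.clip(col-140,0,None)
        if w.sum()<50: continue
        v=(w*np.arange(lo,hi)).sum()/w.sum(); z=57.
        for _ in range(4):
            X=onplane("top",(u,v),z); z=57+0.1206*(X[1]-108)
        pts.append(X)
    pts=np.array(pts); f=np.polyfit(pts[:,1],pts[:,0],1); res=pts[:,0]-np.polyval(f,pts[:,1]); k=abs(res)<1.5; f=np.polyfit(pts[k,1],pts[k,0],1)
    print(len(pts),k.sum(),"dx/dy",f[0],"x at y=108",np.polyval(f,108),"x at 175",np.polyval(f,175))
```

```text
23 23 dx/dy 0.03480577935266586 x at y=108 631.3084483459901 x at 175 633.6404355626187
30 30 dx/dy 0.034828118591281924 x at y=108 561.3202161047753 x at 175 563.6537000503912
```

Emit:
{"method": "drive_tool", "body": {"plan": [{"x": -10.9,"y": -10.2,"z": 0.6,"az": 13.8,"hand": 85},{"x": -10.9,"y": -10.2,"z": 0.6,"az": 13.8,"hand": 85},{"x": -10.9,"y": -10.2,"z": 0.6,"az": 13.8,"hand": 85},{"x": -10.9,"y": -10.2,"z": 0.6,"az": 13.8,"hand": 85},{"x": -10.9,"y": -10.2,"z": 0.6,"az": 13.8,"hand": 85},{"x": -10.9,"y": -10.2,"z": 0.6,"az": 13.8,"hand": 85},{"x": -10.9,"y": -10.2,"z": 0.6,"az": 13.8,"hand": 85},{"x": -10.9,"y": -10.2,"z": 0.6,"az": 13.8,"hand": 85}]}}

```text
invalid input
```

```bash
python3 -c "
from h import *
goto((544,-126,120),1.266)"
```

```text
t 0.1 pos [260.3 567.8 230.6] rot [-3.14   0.     2.712] F [-0.5 -0.5  0.1] grip 0.0 open 1.0
  xyz [-10.94  -10.246   2.226] axyz [-1.000e-02  1.000e-02  1.381e+01]
```

Emit:
{"method": "drive_tool", "body": {"plan": [{"x": -0.7,"y": -0.65,"z": 0,"ax": 0,"ay": 0,"az": 1,"hand": 85},{"x": -1.4,"y": -1.3,"z": 0,"ax": 0,"ay": 0,"az": 2,"hand": 85},{"x": -2.1,"y": -1.95,"z": 0,"ax": 0,"ay": 0,"az": 3,"hand": 85},{"x": -2.8,"y": -2.6,"z": 0,"ax": 0,"ay": 0,"az": 4,"hand": 85},{"x": -3.5,"y": -3.25,"z": 0,"ax": 0,"ay": 0,"az": 5,"hand": 85},{"x": -4.2,"y": -3.9,"z": 0,"ax": 0,"ay": 0,"az": 6,"hand": 85},{"x": -4.9,"y": -4.55,"z": 0,"ax": 0,"ay": 0,"az": 7,"hand": 85},{"x": -5.6,"y": -5.2,"z": 0,"ax": 0,"ay": 0,"az": 8,"hand": 85}]}}

```text
clock: 0.9
eef_pos: [406.8, 213.3, 231.2]
tcp_rot: [-3.142, 0.0, 1.87]
contact_force: [1.4, 0.4, 0.4]
opening: 0.997
grasp_force: 0.0
```

```bash
python3 -c "
from h import *
goto((544,-126,140),1.266)"
```

```text
t 0.9 pos [406.8 213.3 231.2] rot [-3.142  0.     1.87 ] F [1.4 0.4 0.4] grip 0.0 open 0.997
  xyz [-7.293  0.621  1.825] axyz [0.   0.   5.77]
```

Emit:
{"method": "drive_tool", "body": {"plan": [{"x": -7.29,"y": 0.62,"z": 1.8,"az": 5.77,"hand": 85},{"x": -7.29,"y": 0.62,"z": 1.8,"az": 5.77,"hand": 85},{"x": -7.29,"y": 0.62,"z": 1.8,"az": 5.77,"hand": 85},{"x": -7.29,"y": 0.62,"z": 1.8,"az": 5.77,"hand": 85},{"x": -7.29,"y": 0.62,"z": 1.8,"az": 5.77,"hand": 85},{"x": -7.29,"y": 0.62,"z": 1.8,"az": 5.77,"hand": 85},{"x": -7.29,"y": 0.62,"z": 1.8,"az": 5.77,"hand": 85},{"x": -7.29,"y": 0.62,"z": 1.8,"az": 5.77,"hand": 85}]}}

```text
invalid input
```

```bash
python3 -c "
from h import *
goto((544,-126,17),1.266)"
```

```text
t 0.9 pos [406.8 213.3 231.2] rot [-3.142  0.     1.87 ] F [1.4 0.4 0.4] grip 0.0 open 0.997
  xyz [-7.293  0.621  4.285] axyz [0.   0.   5.77]
```

Emit:
{"method": "drive_tool", "body": {"plan": [{"x": -7.29,"y": 0.62,"z": 1.8,"ax": 0,"ay": 0,"az": 5.77,"hand": 85},{"x": -7.29,"y": 0.62,"z": 1.8,"ax": 0,"ay": 0,"az": 5.77,"hand": 85},{"x": -7.29,"y": 0.62,"z": 1.8,"ax": 0,"ay": 0,"az": 5.77,"hand": 85},{"x": -7.29,"y": 0.62,"z": 1.8,"ax": 0,"ay": 0,"az": 5.77,"hand": 85},{"x": -7.29,"y": 0.62,"z": 1.8,"ax": 0,"ay": 0,"az": 5.77,"hand": 85},{"x": -7.29,"y": 0.62,"z": 1.8,"ax": 0,"ay": 0,"az": 5.77,"hand": 85},{"x": -7.29,"y": 0.62,"z": 1.8,"ax": 0,"ay": 0,"az": 5.77,"hand": 85},{"x": -7.29,"y": 0.62,"z": 1.8,"ax": 0,"ay": 0,"az": 5.77,"hand": 85}]}}

```text
clock: 1.7
eef_pos: [545.6, -126.8, 140.1]
tcp_rot: [-3.141, 0.001, 1.268]
contact_force: [0.7, 0.4, -0.1]
opening: 0.991
grasp_force: 0.0
```

```bash
python3 -c "
from h import *
goto((544,-126,17),1.266)"
```

```text
t 1.7 pos [ 545.6 -126.8  140.1] rot [-3.141e+00  1.000e-03  1.268e+00] F [ 0.7  0.4 -0.1] grip 0.0 open 0.991
  xyz [ 0.006 -0.035  2.462] axyz [-0.    0.01  0.02]
```

Emit:
{"method": "drive_tool", "body": {"plan": [{"x": 0,"y": -0.03,"z": 0.9,"ax": 0,"ay": 0,"az": 0,"hand": 85},{"x": 0,"y": -0.03,"z": 1.8,"ax": 0,"ay": 0,"az": 0,"hand": 85},{"x": 0,"y": -0.03,"z": 2.46,"ax": 0,"ay": 0,"az": 0,"hand": 85},{"x": 0,"y": -0.03,"z": 2.46,"ax": 0,"ay": 0,"az": 0,"hand": 85},{"x": 0,"y": -0.03,"z": 2.46,"ax": 0,"ay": 0,"az": 0,"hand": 40},{"x": 0,"y": -0.03,"z": 2.46,"ax": 0,"ay": 0,"az": 0,"hand": 40},{"x": 0,"y": -0.03,"z": 2.46,"ax": 0,"ay": 0,"az": 0,"hand": 40},{"x": 0,"y": -0.03,"z": 2.46,"ax": 0,"ay": 0,"az": 0,"hand": 40}], "grip_force": 40}}

```text
clock: 2.5
eef_pos: [545.0, -123.3, 20.5]
tcp_rot: [3.138, -0.0, 1.27]
contact_force: [-0.5, -0.2, 8.3]
opening: 0.573
grasp_force: 42.1
```

Emit:
{"method": "drive_tool", "body": {"plan": [{"x": 0,"y": 0,"z": 0,"ax": 0,"ay": 0,"az": 0,"hand": 40},{"x": 0,"y": 0,"z": 0,"ax": 0,"ay": 0,"az": 0,"hand": 40},{"x": 0,"y": 0,"z": 0,"ax": 0,"ay": 0,"az": 0,"hand": 40}]}}

```text
clock: 2.8
eef_pos: [545.0, -123.3, 20.4]
tcp_rot: [3.138, -0.0, 1.27]
contact_force: [-1.7, 0.3, 7.4]
opening: 0.576
grasp_force: 42.1
```

Emit:
{"method": "drive_tool", "body": {"plan": [{"x": 0,"y": 0,"z": -0.6,"ax": 0,"ay": 0,"az": 0,"hand": 40},{"x": 0,"y": 0,"z": -1.4,"ax": 0,"ay": 0,"az": 0,"hand": 40},{"x": 0,"y": 0,"z": -2.2,"ax": 0,"ay": 0,"az": 0,"hand": 40},{"x": 0,"y": 0,"z": -3,"ax": 0,"ay": 0,"az": 0,"hand": 40},{"x": 0,"y": 0,"z": -3.2,"ax": 0,"ay": 0,"az": 0,"hand": 40},{"x": 0,"y": 0,"z": -3.2,"ax": 0,"ay": 0,"az": 0,"hand": 40}]}}

```text
clock: 3.4
eef_pos: [544.7, -123.2, 180.5]
tcp_rot: [3.137, -0.0, 1.27]
contact_force: [0.2, 0.2, -2.5]
opening: 0.578
grasp_force: 44.6
```

```bash
python3 -c "
from h import *
goto((598.8,178,160),1.536,0.12)"
```

```text
t 3.4 pos [ 544.7 -123.2  180.5] rot [ 3.137 -0.     1.27 ] F [ 0.2  0.2 -2.5] grip 44.6 open 0.578
  xyz [ 6.074 -0.754  0.408] axyz [ 0.2   1.14 -2.54]
```

Emit:
{"method": "drive_tool", "body": {"plan": [{"x": 0.8,"y": -0.1,"z": 0.0,"ax": 0.0,"ay": 0.1,"az": -0.3,"hand": 40},{"x": 1.7,"y": -0.2,"z": 0.0,"ax": 0.05,"ay": 0.3,"az": -0.7,"hand": 40},{"x": 2.6,"y": -0.3,"z": 0.1,"ax": 0.1,"ay": 0.5,"az": -1.1,"hand": 40},{"x": 3.5,"y": -0.42,"z": 0.1,"ax": 0.1,"ay": 0.7,"az": -1.5,"hand": 40},{"x": 4.4,"y": -0.55,"z": 0.2,"ax": 0.15,"ay": 0.9,"az": -1.9,"hand": 40},{"x": 5.3,"y": -0.65,"z": 0.3,"ax": 0.2,"ay": 1.0,"az": -2.2,"hand": 40},{"x": 6.07,"y": -0.75,"z": 0.4,"ax": 0.2,"ay": 1.14,"az": -2.54,"hand": 40},{"x": 6.07,"y": -0.75,"z": 0.4,"ax": 0.2,"ay": 1.14,"az": -2.54,"hand": 40}]}}

```text
clock: 4.2
eef_pos: [596.5, 181.7, 155.0]
tcp_rot: [-3.133, -0.121, 1.539]
contact_force: [0.6, -0.4, -3.9]
opening: 0.574
grasp_force: 44.5
```

```bash
python3 -c "
from h import *
goto((598.8,178,74),1.536,0.12)
im=bgr('top'); a=cv2.resize(im[130:200,110:250],None,fx=5,fy=5,interpolation=2)
s=bgr('side'); b=cv2.resize(s[90:230,230:340],None,fx=4,fy=4,interpolation=2)
cv2.imwrite('pics/p1.png',np.hstack([cv2.resize(a,(500,250)),cv2.resize(b,(300,382))[:250]]) if 0 else np.vstack([np.pad(a,((0,0),(0,0),(0,0)))[:230],np.pad(cv2.resize(b,(290,370)),((0,0),(0,410),(0,0)))]))"
```

```text
t 4.2 pos [596.5 181.7 155. ] rot [-3.133 -0.121  1.539] F [ 0.6 -0.4 -3.9] grip 44.5 open 0.574
  xyz [-0.269  0.062  1.598] axyz [-0.09 -0.01  0.03]
```

View pics/p1.png

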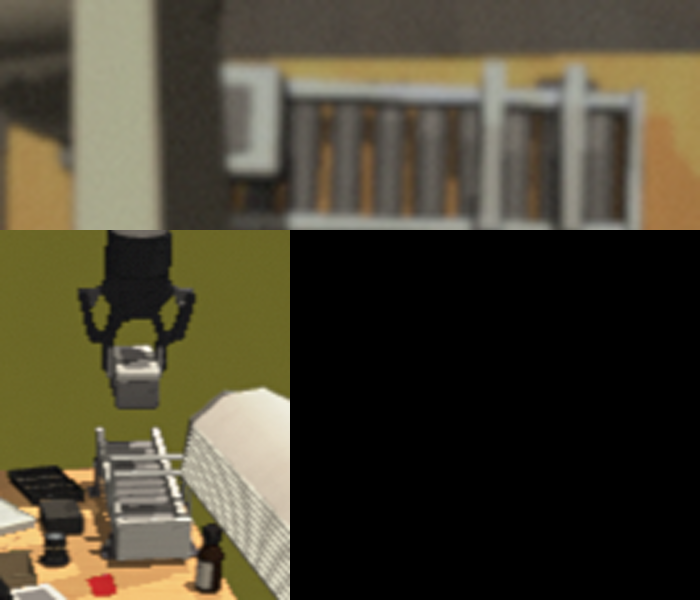

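Emit:
{"method": "drive_tool", "body": {"plan": [{"x": -0.1,"y": 0.03,"z": 0.4,"ax": -0.09,"ay": 0,"az": 0,"hand": 40},{"x": -0.25,"y": 0.05,"z": 0.8,"ax": -0.09,"ay": 0,"az": 0,"hand": 40},{"x": -0.25,"y": 0.06,"z": 1.1,"ax": -0.09,"ay": 0,"az": 0,"hand": 40},{"x": -0.25,"y": 0.06,"z": 1.3,"ax": -0.09,"ay": 0,"az": 0,"hand": 40},{"x": -0.25,"y": 0.06,"z": 1.4,"ax": -0.09,"ay": 0,"az": 0,"hand": 40},{"x": -0.25,"y": 0.06,"z": 1.4,"ax": -0.09,"ay": 0,"az": 0,"hand": 40}]}}

```text
clock: 4.9
eef_pos: [600.0, 173.8, 86.7]
tcp_rot: [3.138, -0.121, 1.536]
contact_force: [0.4, -0.1, -3.4]
opening: 0.575
grasp_force: 44.5
```

```bash
python3 -c "
from h import *
goto((598.8,178,74),1.536,0.12)"
```

```text
t 4.9 pos [600.  173.8  86.7] rot [ 3.138 -0.121  1.536] F [ 0.4 -0.1 -3.4] grip 44.5 open 0.575
  xyz [ 0.051 -0.028  0.262] axyz [ 0.03 -0.01 -0.  ]
```

Emit:
{"method": "drive_tool", "body": {"plan": [{"x": 0,"y": -0.03,"z": 0.1,"ax": 0,"ay": 0,"az": 0,"hand": 40},{"x": 0,"y": -0.03,"z": 0.16,"ax": 0,"ay": 0,"az": 0,"hand": 40},{"x": 0,"y": -0.03,"z": 0.2,"ax": 0,"ay": 0,"az": 0,"hand": 40},{"x": 0,"y": -0.03,"z": 0.22,"ax": 0,"ay": 0,"az": 0,"hand": 40},{"x": 0,"y": -0.03,"z": 0.24,"ax": 0,"ay": 0,"az": 0,"hand": 40},{"x": 0,"y": -0.03,"z": 0.24,"ax": 0,"ay": 0,"az": 0,"hand": 40}]}}

```text
clock: 5.5
eef_pos: [598.9, 175.4, 75.3]
tcp_rot: [3.137, -0.121, 1.536]
contact_force: [-0.3, 0.9, -3.1]
opening: 0.576
grasp_force: 44.5
```

Emit:
{"method": "drive_tool", "body": {"plan": [{"x": 0,"y": 0,"z": 0.02,"ax": 0,"ay": 0,"az": 0,"hand": 40},{"x": 0,"y": 0,"z": 0.03,"ax": 0,"ay": 0,"az": 0,"hand": 40},{"x": 0,"y": 0,"z": 0.04,"ax": 0,"ay": 0,"az": 0,"hand": 40},{"x": 0,"y": 0,"z": 0.04,"ax": 0,"ay": 0,"az": 0,"hand": 40}]}}

```text
clock: 5.9
eef_pos: [598.8, 175.6, 73.3]
tcp_rot: [3.137, -0.121, 1.536]
contact_force: [-0.5, -0.8, -3.1]
opening: 0.578
grasp_force: 44.5
```

Emit:
{"method": "drive_tool", "body": {"plan": [{"x": 0,"y": 0,"z": 0.02,"ax": 0,"ay": 0,"az": 0,"hand": 40},{"x": 0,"y": 0,"z": 0.03,"ax": 0,"ay": 0,"az": 0,"hand": 40},{"x": 0,"y": 0,"z": 0.04,"ax": 0,"ay": 0,"az": 0,"hand": 40},{"x": 0,"y": 0,"z": 0.04,"ax": 0,"ay": 0,"az": 0,"hand": 40}]}}

```text
clock: 6.3
eef_pos: [599.1, 175.9, 72.8]
tcp_rot: [3.137, -0.121, 1.536]
contact_force: [-4.2, -2.2, 11.1]
opening: 0.577
grasp_force: 46.4
```

Emit:
{"method": "drive_tool", "body": {"plan": [{"x": 0,"y": 0,"z": -0.015,"ax": 0,"ay": 0,"az": 0,"hand": 40},{"x": 0,"y": 0,"z": -0.015,"ax": 0,"ay": 0,"az": 0,"hand": 70},{"x": 0,"y": 0,"z": -0.015,"ax": 0,"ay": 0,"az": 0,"hand": 75},{"x": 0,"y": 0,"z": -0.015,"ax": 0,"ay": 0,"az": 0,"hand": 80},{"x": 0,"y": 0,"z": -0.015,"ax": 0,"ay": 0,"az": 0,"hand": 80},{"x": 0,"y": 0,"z": -0.015,"ax": 0,"ay": 0,"az": 0,"hand": 80},{"x": 0,"y": 0,"z": -0.015,"ax": 0,"ay": 0,"az": 0,"hand": 80},{"x": 0,"y": 0,"z": -0.015,"ax": 0,"ay": 0,"az": 0,"hand": 80}]}}

```text
clock: 7.1
eef_pos: [598.9, 175.7, 72.1]
tcp_rot: [3.137, -0.121, 1.536]
contact_force: [-0.3, -0.3, 0.1]
opening: 0.941
grasp_force: 0.0
```

Emit:
{"method": "drive_tool", "body": {"plan": [{"x": 0,"y": 0,"z": -0.5,"ax": 0,"ay": 0,"az": 0,"hand": 85},{"x": 0,"y": 0,"z": -1.2,"ax": 0,"ay": 0,"az": 0,"hand": 85},{"x": 0,"y": 0,"z": -2,"ax": 0,"ay": 0,"az": 0,"hand": 85},{"x": 0,"y": 0,"z": -2.5,"ax": 0,"ay": 0,"az": 0,"hand": 85},{"x": 0,"y": 0,"z": -2.5,"ax": 0,"ay": 0,"az": 0,"hand": 85}]}}

```text
clock: 7.6
eef_pos: [600.2, 160.9, 200.5]
tcp_rot: [3.13, -0.122, 1.536]
contact_force: [1.0, 0.8, -1.1]
opening: 0.998
grasp_force: 0.0
```

```bash
python3 -c "
from h import *
goto((457,-199,190),1.92)
im=bgr('top'); a=cv2.resize(im[130:200,110:250],None,fx=5,fy=5,interpolation=2)
s=bgr('side'); b=cv2.resize(s[150:240,230:340],None,fx=3,fy=3,interpolation=2)
cv2.imwrite('pics/p2.png',np.vstack([a[:320],np.pad(b,((0,0),(0,370),(0,0)))]))"
```

```text
t 7.6 pos [600.2 160.9 200.5] rot [ 3.13  -0.122  1.536] F [ 1.   0.8 -1.1] grip 0.0 open 0.998
  xyz [-7.263 -2.605 -0.711] axyz [ 0.33 -1.13 -3.67]
```

View pics/p2.png

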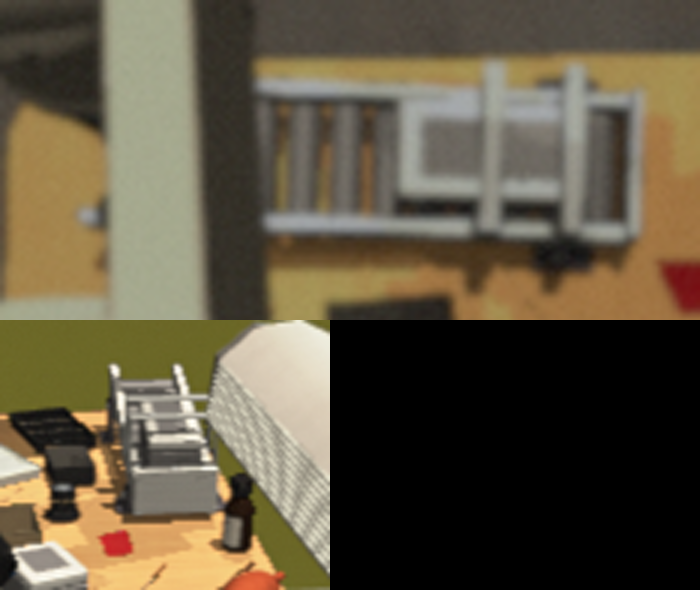

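Emit:
{"method": "drive_tool", "body": {"plan": [{"x": -0.9,"y": -0.32,"z": -0.1,"ax": 0.05,"ay": -0.15,"az": -0.5,"hand": 85},{"x": -1.8,"y": -0.65,"z": -0.2,"ax": 0.1,"ay": -0.3,"az": -1,"hand": 85},{"x": -2.7,"y": -1,"z": -0.3,"ax": 0.15,"ay": -0.45,"az": -1.5,"hand": 85},{"x": -3.6,"y": -1.3,"z": -0.4,"ax": 0.2,"ay": -0.6,"az": -2,"hand": 85},{"x": -4.5,"y": -1.6,"z": -0.5,"ax": 0.25,"ay": -0.75,"az": -2.5,"hand": 85},{"x": -5.4,"y": -1.95,"z": -0.6,"ax": 0.3,"ay": -0.9,"az": -3,"hand": 85},{"x": -6.3,"y": -2.3,"z": -0.65,"ax": 0.33,"ay": -1.05,"az": -3.4,"hand": 85},{"x": -7.26,"y": -2.6,"z": -0.7,"ax": 0.33,"ay": -1.13,"az": -3.67,"hand": 85}]}}

```text
clock: 8.5
eef_pos: [453.2, -199.4, 185.2]
tcp_rot: [-3.133, -0.003, 1.923]
contact_force: [1.0, -0.6, -0.0]
opening: 0.993
grasp_force: 0.0
```

```bash
python3 -c "
from h import *
im=bgr('top'); a=cv2.resize(im[130:240,110:330],None,fx=3.6,fy=3.6,interpolation=2)
goto((457,-199,17),1.92)
cv2.imwrite('pics/p3.png',a)"
```

```text
t 8.55 pos [ 450.9 -205.   184.7] rot [-3.13  -0.     1.923] F [-2.  -3.4  0.3] grip 0.0 open 0.996
  xyz [0.07  0.193 3.352] axyz [-0.11 -0.    0.03]
```

View pics/p3.png

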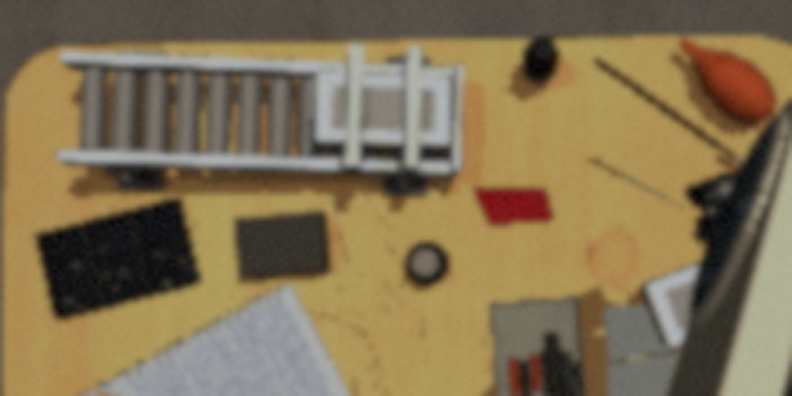

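Emit:
{"method": "drive_tool", "body": {"plan": [{"x": 0,"y": 0,"z": 0.5,"ax": 0,"ay": 0,"az": 0,"hand": 85},{"x": 0,"y": 0,"z": 1,"ax": 0,"ay": 0,"az": 0,"hand": 85},{"x": 0,"y": 0,"z": 1,"ax": 0,"ay": 0,"az": 0,"hand": 85},{"x": 0,"y": 0,"z": 1,"ax": 0,"ay": 0,"az": 0,"hand": 85},{"x": 0,"y": 0,"z": 1,"ax": 0,"ay": 0,"az": 0,"hand": 85}]}}

```text
clock: 9.05
eef_pos: [455.3, -198.6, 137.2]
tcp_rot: [-3.135, -0.001, 1.921]
contact_force: [0.4, 0.2, 0.1]
opening: 0.996
grasp_force: 0.0
```

```bash
python3 -c "
from h import *
goto((457,-199,17),1.92)"
```

```text
t 9.05 pos [ 455.3 -198.6  137.2] rot [-3.135e+00 -1.000e-03  1.921e+00] F [0.4 0.2 0.1] grip 0.0 open 0.996
  xyz [-0.021  0.044  2.405] axyz [-0.06 -0.01  0.01]
```

Emit:
{"method": "drive_tool", "body": {"plan": [{"x": 0,"y": 0.04,"z": 0.8,"ax": -0.06,"ay": 0,"az": 0,"hand": 85},{"x": 0,"y": 0.04,"z": 1.6,"ax": -0.06,"ay": 0,"az": 0,"hand": 85},{"x": 0,"y": 0.04,"z": 2.4,"ax": -0.06,"ay": 0,"az": 0,"hand": 85},{"x": 0,"y": 0.04,"z": 2.4,"ax": -0.06,"ay": 0,"az": 0,"hand": 85},{"x": 0,"y": 0.04,"z": 2.4,"ax": -0.06,"ay": 0,"az": 0,"hand": 40},{"x": 0,"y": 0.04,"z": 2.4,"ax": -0.06,"ay": 0,"az": 0,"hand": 40},{"x": 0,"y": 0.04,"z": 2.4,"ax": -0.06,"ay": 0,"az": 0,"hand": 40},{"x": 0,"y": 0.04,"z": 2.4,"ax": -0.06,"ay": 0,"az": 0,"hand": 40}], "grip_force": 40}}

```text
clock: 9.85
eef_pos: [457.5, -198.9, 19.1]
tcp_rot: [3.139, 0.001, 1.921]
contact_force: [-0.6, 0.2, 5.9]
opening: 0.576
grasp_force: 40.7
```

Emit:
{"method": "drive_tool", "body": {"plan": [{"x": 0,"y": 0,"z": 0,"ax": 0,"ay": 0,"az": 0,"hand": 40},{"x": 0,"y": 0,"z": 0,"ax": 0,"ay": 0,"az": 0,"hand": 40}]}}

```text
clock: 10.05
eef_pos: [457.5, -198.8, 19.1]
tcp_rot: [3.139, 0.001, 1.921]
contact_force: [-0.4, -0.3, 5.5]
opening: 0.576
grasp_force: 40.7
```

Emit:
{"method": "drive_tool", "body": {"plan": [{"x": 0,"y": 0,"z": -0.6,"ax": 0,"ay": 0,"az": 0,"hand": 40},{"x": 0,"y": 0,"z": -1.4,"ax": 0,"ay": 0,"az": 0,"hand": 40},{"x": 0,"y": 0,"z": -2.2,"ax": 0,"ay": 0,"az": 0,"hand": 40},{"x": 0,"y": 0,"z": -3,"ax": 0,"ay": 0,"az": 0,"hand": 40},{"x": 0,"y": 0,"z": -3.2,"ax": 0,"ay": 0,"az": 0,"hand": 40},{"x": 0,"y": 0,"z": -3.2,"ax": 0,"ay": 0,"az": 0,"hand": 40},{"x": 0,"y": 0,"z": -3.2,"ax": 0,"ay": 0,"az": 0,"hand": 40}]}}

```text
clock: 10.75
eef_pos: [455.4, -198.1, 176.2]
tcp_rot: [-3.141, -0.002, 1.921]
contact_force: [0.4, 0.5, -2.8]
opening: 0.577
grasp_force: 44.0
```

```bash
python3 -c "
from h import *
goto((597,172,170),1.536,0.12)"
```

```text
t 10.75 pos [ 455.4 -198.1  176.2] rot [-3.141e+00 -2.000e-03  1.921e+00] F [ 0.4  0.5 -2.8] grip 44.0 open 0.577
  xyz [5.981 5.198 0.131] axyz [-0.23  1.12  3.67]
```

Emit:
{"method": "drive_tool", "body": {"plan": [{"x": 0.6,"y": 0.52,"z": 0,"ax": 0,"ay": 0.1,"az": 0.4,"hand": 40},{"x": 1.3,"y": 1.13,"z": 0,"ax": -0.05,"ay": 0.25,"az": 0.8,"hand": 40},{"x": 2.0,"y": 1.74,"z": 0,"ax": -0.1,"ay": 0.4,"az": 1.2,"hand": 40},{"x": 2.7,"y": 2.35,"z": 0,"ax": -0.1,"ay": 0.55,"az": 1.7,"hand": 40},{"x": 3.4,"y": 2.95,"z": 0,"ax": -0.15,"ay": 0.7,"az": 2.2,"hand": 40},{"x": 4.1,"y": 3.56,"z": 0,"ax": -0.2,"ay": 0.85,"az": 2.7,"hand": 40},{"x": 4.8,"y": 4.17,"z": 0.05,"ax": -0.23,"ay": 1,"az": 3.2,"hand": 40},{"x": 5.4,"y": 4.7,"z": 0.1,"ax": -0.23,"ay": 1.12,"az": 3.67,"hand": 40}]}}

```text
clock: 11.55
eef_pos: [583.4, 137.9, 169.4]
tcp_rot: [-3.138, -0.12, 1.534]
contact_force: [0.4, -1.4, -2.6]
opening: 0.575
grasp_force: 43.9
```

Emit:
{"method": "drive_tool", "body": {"plan": [{"x": 0.3,"y": 0,"z": 0,"ax": 0,"ay": 0,"az": 0,"hand": 40},{"x": 0.6,"y": 0,"z": 0,"ax": 0,"ay": 0,"az": 0,"hand": 40},{"x": 0.6,"y": 0,"z": 0,"ax": 0,"ay": 0,"az": 0,"hand": 40},{"x": 0.6,"y": 0,"z": 0,"ax": 0,"ay": 0,"az": 0,"hand": 40},{"x": 0.6,"y": 0,"z": 0,"ax": 0,"ay": 0,"az": 0,"hand": 40}]}}

```text
clock: 12.05
eef_pos: [584.8, 164.5, 175.3]
tcp_rot: [-3.141, -0.12, 1.535]
contact_force: [0.2, 0.8, -2.5]
opening: 0.574
grasp_force: 43.8
```

```bash
python3 -c "
from h import *
goto((597.5,172,82),1.536,0.12)"
```

```text
t 12.05 pos [584.8 164.5 175.3] rot [-3.141 -0.12   1.535] F [ 0.2  0.8 -2.5] grip 43.8 open 0.574
  xyz [-0.065  0.249  1.872] axyz [-0.    0.   -0.01]
```

Emit:
{"method": "drive_tool", "body": {"plan": [{"x": 0,"y": 0.25,"z": 0.4,"ax": 0,"ay": 0,"az": 0,"hand": 40},{"x": -0.06,"y": 0.25,"z": 0.8,"ax": 0,"ay": 0,"az": 0,"hand": 40},{"x": -0.06,"y": 0.25,"z": 1.2,"ax": 0,"ay": 0,"az": 0,"hand": 40},{"x": -0.06,"y": 0.25,"z": 1.5,"ax": 0,"ay": 0,"az": 0,"hand": 40},{"x": -0.06,"y": 0.25,"z": 1.7,"ax": 0,"ay": 0,"az": 0,"hand": 40},{"x": -0.06,"y": 0.25,"z": 1.7,"ax": 0,"ay": 0,"az": 0,"hand": 40},{"x": -0.06,"y": 0.25,"z": 1.7,"ax": 0,"ay": 0,"az": 0,"hand": 40}]}}

```text
clock: 12.75
eef_pos: [598.3, 172.3, 91.2]
tcp_rot: [3.141, -0.12, 1.536]
contact_force: [0.6, -0.1, -1.0]
opening: 0.58
grasp_force: 43.8
```

```bash
python3 -c "
from h import *
goto((597.5,172,72.5),1.536,0.12)"
```

```text
t 12.75 pos [598.3 172.3  91.2] rot [ 3.141 -0.12   1.536] F [ 0.6 -0.1 -1. ] grip 43.8 open 0.58
  xyz [-0.052 -0.016  0.371] axyz [ 0.01 -0.   -0.  ]
```

Emit:
{"method": "drive_tool", "body": {"plan": [{"x": 0,"y": -0.02,"z": 0.15,"ax": 0,"ay": 0,"az": 0,"hand": 40},{"x": 0,"y": -0.02,"z": 0.25,"ax": 0,"ay": 0,"az": 0,"hand": 40},{"x": 0,"y": -0.02,"z": 0.31,"ax": 0,"ay": 0,"az": 0,"hand": 40},{"x": 0,"y": -0.02,"z": 0.34,"ax": 0,"ay": 0,"az": 0,"hand": 40},{"x": 0,"y": -0.02,"z": 0.36,"ax": 0,"ay": 0,"az": 0,"hand": 40},{"x": 0,"y": -0.02,"z": 0.36,"ax": 0,"ay": 0,"az": 0,"hand": 40},{"x": 0,"y": -0.02,"z": 0.36,"ax": 0,"ay": 0,"az": 0,"hand": 40}]}}

```text
clock: 13.45
eef_pos: [597.2, 174.6, 73.0]
tcp_rot: [3.141, -0.12, 1.536]
contact_force: [-0.1, 1.0, -2.7]
opening: 0.579
grasp_force: 43.9
```

Emit:
{"method": "drive_tool", "body": {"plan": [{"x": 0,"y": 0,"z": 0.02,"ax": 0,"ay": 0,"az": 0,"hand": 40},{"x": 0,"y": 0,"z": 0.03,"ax": 0,"ay": 0,"az": 0,"hand": 40},{"x": 0,"y": 0,"z": 0.03,"ax": 0,"ay": 0,"az": 0,"hand": 40}]}}

```text
clock: 13.75
eef_pos: [597.1, 174.8, 71.5]
tcp_rot: [3.141, -0.12, 1.536]
contact_force: [0.6, -0.7, -2.5]
opening: 0.58
grasp_force: 44.0
```

Emit:
{"method": "drive_tool", "body": {"plan": [{"x": 0,"y": 0,"z": 0.02,"ax": 0,"ay": 0,"az": 0,"hand": 40},{"x": 0,"y": 0,"z": 0.03,"ax": 0,"ay": 0,"az": 0,"hand": 40},{"x": 0,"y": 0,"z": 0.03,"ax": 0,"ay": 0,"az": 0,"hand": 40}]}}

```text
clock: 14.05
eef_pos: [597.2, 175.0, 71.3]
tcp_rot: [3.141, -0.12, 1.536]
contact_force: [-4.9, -2.0, 12.2]
opening: 0.584
grasp_force: 45.7
```

Emit:
{"method": "drive_tool", "body": {"plan": [{"x": 0,"y": 0,"z": -0.015,"ax": 0,"ay": 0,"az": 0,"hand": 40},{"x": 0,"y": 0,"z": -0.015,"ax": 0,"ay": 0,"az": 0,"hand": 70},{"x": 0,"y": 0,"z": -0.015,"ax": 0,"ay": 0,"az": 0,"hand": 75},{"x": 0,"y": 0,"z": -0.015,"ax": 0,"ay": 0,"az": 0,"hand": 80},{"x": 0,"y": 0,"z": -0.015,"ax": 0,"ay": 0,"az": 0,"hand": 80},{"x": 0,"y": 0,"z": -0.015,"ax": 0,"ay": 0,"az": 0,"hand": 80},{"x": 0,"y": 0,"z": -0.015,"ax": 0,"ay": 0,"az": 0,"hand": 80},{"x": 0,"y": 0,"z": -0.015,"ax": 0,"ay": 0,"az": 0,"hand": 80}]}}

```text
clock: 14.85
eef_pos: [597.1, 174.8, 70.6]
tcp_rot: [3.141, -0.12, 1.536]
contact_force: [0.1, -0.5, 0.9]
opening: 0.933
grasp_force: 0.0
```

Emit:
{"method": "drive_tool", "body": {"plan": [{"x": 0,"y": 0,"z": -0.5,"ax": 0,"ay": 0,"az": 0,"hand": 85},{"x": 0,"y": 0,"z": -1.2,"ax": 0,"ay": 0,"az": 0,"hand": 85},{"x": 0,"y": 0,"z": -2,"ax": 0,"ay": 0,"az": 0,"hand": 85},{"x": 0,"y": 0,"z": -2.5,"ax": 0,"ay": 0,"az": 0,"hand": 60},{"x": 0,"y": 0,"z": -2.5,"ax": 0,"ay": 0,"az": 0,"hand": 20},{"x": 0,"y": 0,"z": -2.5,"ax": 0,"ay": 0,"az": 0,"hand": 0},{"x": 0,"y": 0,"z": -2.5,"ax": 0,"ay": 0,"az": 0,"hand": 0}]}}

```text
clock: 15.55
eef_pos: [595.7, 159.8, 193.5]
tcp_rot: [-3.14, -0.12, 1.536]
contact_force: [-0.6, 1.0, -0.4]
opening: 0.322
grasp_force: 0.0
```

```bash
python3 -c "
from h import *
goto((410,-200,190),0.99)
im=bgr('top')
cv2.imwrite('pics/top4.png',im)
crop(im,120,135,250,185,6,'pics/p4.png')"
```

```text
t 15.55 pos [595.7 159.8 193.5] rot [-3.14  -0.12   1.536] F [-0.6  1.  -0.4] grip 0.0 open 0.322
  xyz [-7.277 -3.461 -0.799] axyz [-0.33 -1.11  5.21]
```

View pics/p4.png

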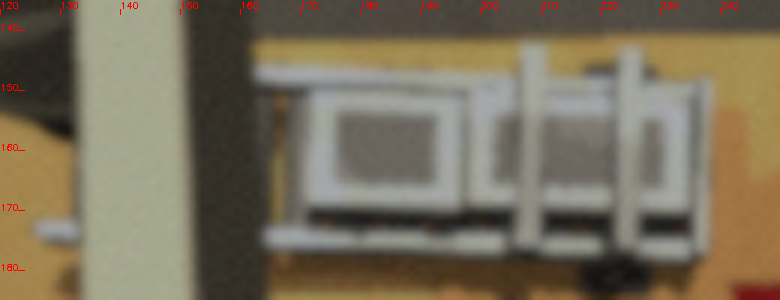

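```bash
python3 -c "
from h import *
for uv in ((432,312),(485,292),(400,352),(389,290)):
  for z in (50,150,250,350):
    X=onplane('top',uv,z); print(uv,z,X.round(),proj('side',X).round())
goto((388,-321,140),2.557)"
```

```text
(432, 312) 50 [ 200. -517.   50.] [102. 314.]
(432, 312) 150 [ 227. -468.  150.] [118. 245.]
(432, 312) 250 [ 254. -419.  250.] [134. 179.]
(432, 312) 350 [ 281. -370.  350.] [148. 115.]
(485, 292) 50 [ 247. -656.   50.] [114. 372.]
(485, 292) 150 [ 269. -592.  150.] [131. 283.]
(485, 292) 250 [ 291. -528.  250.] [147. 201.]
(485, 292) 350 [ 313. -464.  350.] [161. 125.]
(400, 352) 50 [ 103. -431.   50.] [ 58. 289.]
(400, 352) 150 [ 141. -391.  150.] [ 77. 229.]
(400, 352) 250 [ 178. -351.  250.] [ 97. 169.]
(400, 352) 350 [ 216. -312.  350.] [116. 110.]
(389, 290) 50 [ 257. -410.   50.] [146. 279.]
(389, 290) 150 [ 278. -372.  150.] [156. 221.]
(389, 290) 250 [ 299. -335.  250.] [165. 165.]
(389, 290) 350 [ 320. -297.  350.] [174. 108.]
t 15.6 pos [595.6 159.8 193.3] rot [-3.14  -0.12   1.536] F [-0.5 -0.1 -0.2] grip 0.0 open 0.231
  xyz [-9.813 -3.814 -0.097] axyz [ 0.57 -1.05 -9.74]
```

Emit:
{"method": "drive_tool", "body": {"plan": [{"x": -0.85,"y": -0.33,"z": 0,"ax": 0.05,"ay": -0.09,"az": -0.85,"hand": 0},{"x": -1.7,"y": -0.66,"z": 0,"ax": 0.1,"ay": -0.18,"az": -1.7,"hand": 0},{"x": -2.55,"y": -1,"z": 0,"ax": 0.15,"ay": -0.27,"az": -2.55,"hand": 0},{"x": -3.4,"y": -1.33,"z": 0,"ax": 0.2,"ay": -0.36,"az": -3.4,"hand": 0},{"x": -4.25,"y": -1.66,"z": 0,"ax": 0.25,"ay": -0.45,"az": -4.25,"hand": 0},{"x": -5.1,"y": -2,"z": 0,"ax": 0.3,"ay": -0.55,"az": -5.1,"hand": 0},{"x": -5.95,"y": -2.3,"z": 0,"ax": 0.35,"ay": -0.64,"az": -5.95,"hand": 0},{"x": -6.8,"y": -2.65,"z": 0,"ax": 0.4,"ay": -0.73,"az": -6.8,"hand": 0}]}}

```text
clock: 16.4
eef_pos: [451.1, -174.0, 152.9]
tcp_rot: [3.128, -0.036, 2.253]
contact_force: [1.3, -1.8, -1.3]
opening: 0.001
grasp_force: 0.0
```

```bash
python3 -c "
from h import *
goto((388,-321,130),2.557)"
```

```text
t 16.4 pos [ 451.1 -174.   152.9] rot [ 3.128 -0.036  2.253] F [ 1.3 -1.8 -1.3] grip 0.0 open 0.001
  xyz [-1.5   -2.839  0.366] axyz [ 0.18 -0.32 -2.9 ]
```

Emit:
{"method": "drive_tool", "body": {"plan": [{"x": -0.35,"y": -0.7,"z": 0.1,"ax": 0.05,"ay": -0.1,"az": -0.75,"hand": 0},{"x": -0.75,"y": -1.4,"z": 0.2,"ax": 0.1,"ay": -0.2,"az": -1.5,"hand": 0},{"x": -1.1,"y": -2.1,"z": 0.3,"ax": 0.15,"ay": -0.25,"az": -2.2,"hand": 0},{"x": -1.5,"y": -2.84,"z": 0.37,"ax": 0.18,"ay": -0.32,"az": -2.9,"hand": 0},{"x": -1.5,"y": -2.84,"z": 0.37,"ax": 0.18,"ay": -0.32,"az": -2.9,"hand": 0},{"x": -1.5,"y": -2.84,"z": 0.37,"ax": 0.18,"ay": -0.32,"az": -2.9,"hand": 0},{"x": -1.5,"y": -2.84,"z": 0.37,"ax": 0.18,"ay": -0.32,"az": -2.9,"hand": 0}]}}

```text
clock: 17.1
eef_pos: [388.6, -318.6, 130.3]
tcp_rot: [3.141, -0.0, 2.552]
contact_force: [0.6, -0.1, 0.6]
opening: -0.0
grasp_force: 0.0
```

```bash
python3 -c "
from h import *
goto((388,-321,33),2.557)
im=bgr('top'); s=bgr('side')
crop(im,320,165,410,265,5,'pics/a.png'); crop(s,190,190,310,310,3,'pics/b.png')
a=cv2.imread('pics/a.png');b=cv2.imread('pics/b.png'); o=np.zeros((500,800,3),np.uint8); o[:,:430]=a[:,:430]; o[:360,440:]=b; cv2.imwrite('pics/p5.png',o)"
```

```text
t 17.1 pos [ 388.6 -318.6  130.3] rot [ 3.141 -0.     2.552] F [ 0.6 -0.1  0.6] grip 0.0 open -0.0
  xyz [-0.017 -0.048  1.946] axyz [ 0.01 -0.   -0.04]
```

View pics/p5.png

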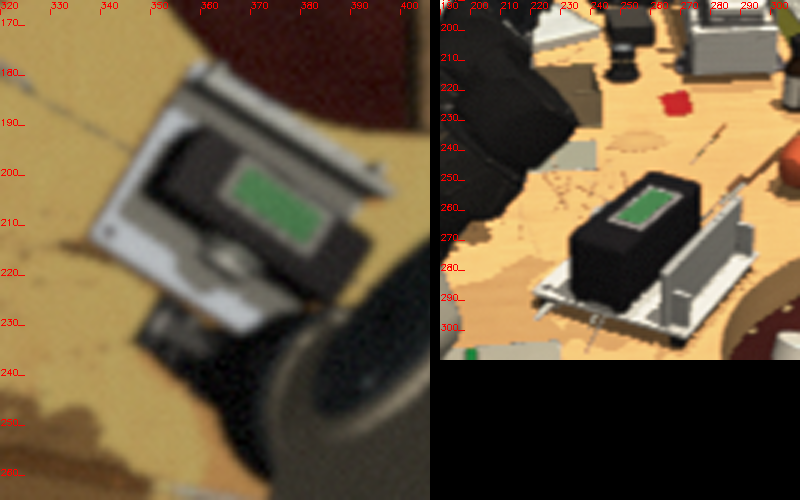

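Emit:
{"method": "drive_tool", "body": {"plan": [{"x": 0,"y": 0,"z": 0.8,"ax": 0,"ay": 0,"az": 0,"hand": 0},{"x": 0,"y": 0,"z": 1.5,"ax": 0,"ay": 0,"az": 0,"hand": 0},{"x": 0,"y": 0,"z": 1.95,"ax": 0,"ay": 0,"az": 0,"hand": 0},{"x": 0,"y": 0,"z": 1.95,"ax": 0,"ay": 0,"az": 0,"hand": 0},{"x": -0.3,"y": 0,"z": 1.95,"ax": 0,"ay": 0,"az": 0,"hand": 0},{"x": -0.6,"y": 0,"z": 1.95,"ax": 0,"ay": 0,"az": 0,"hand": 0},{"x": -0.6,"y": 0,"z": 1.95,"ax": 0,"ay": 0,"az": 0,"hand": 0}]}}

```text
clock: 17.9
eef_pos: [416.4, -337.5, 35.1]
tcp_rot: [3.142, 0.005, 2.554]
contact_force: [-0.5, -0.9, 0.3]
opening: -0.001
grasp_force: 0.0
```

Emit:
{"method": "drive_tool", "body": {"plan": [{"x": -0.05,"y": 0,"z": 0,"ax": 0,"ay": 0,"az": 0,"hand": 0},{"x": -0.1,"y": 0,"z": 0,"ax": 0,"ay": 0,"az": 0,"hand": 0},{"x": -0.15,"y": 0,"z": 0,"ax": 0,"ay": 0,"az": 0,"hand": 0},{"x": -0.2,"y": 0,"z": 0,"ax": 0,"ay": 0,"az": 0,"hand": 0},{"x": -0.25,"y": 0,"z": 0,"ax": 0,"ay": 0,"az": 0,"hand": 0},{"x": -0.3,"y": 0,"z": 0,"ax": 0,"ay": 0,"az": 0,"hand": 0},{"x": -0.35,"y": 0,"z": 0,"ax": 0,"ay": 0,"az": 0,"hand": 0},{"x": -0.4,"y": 0,"z": 0,"ax": 0,"ay": 0,"az": 0,"hand": 0}]}}

```text
clock: 18.7
eef_pos: [430.4, -347.5, 33.4]
tcp_rot: [3.141, 0.001, 2.553]
contact_force: [0.3, -0.5, 1.4]
opening: 0.002
grasp_force: 0.0
```

Emit:
{"method": "drive_tool", "body": {"plan": [{"x": -0.05,"y": 0,"z": 0,"ax": 0,"ay": 0,"az": 0,"hand": 0},{"x": -0.1,"y": 0,"z": 0,"ax": 0,"ay": 0,"az": 0,"hand": 0},{"x": -0.15,"y": 0,"z": 0,"ax": 0,"ay": 0,"az": 0,"hand": 0},{"x": -0.2,"y": 0,"z": 0,"ax": 0,"ay": 0,"az": 0,"hand": 0},{"x": -0.25,"y": 0,"z": 0,"ax": 0,"ay": 0,"az": 0,"hand": 0},{"x": -0.3,"y": 0,"z": 0,"ax": 0,"ay": 0,"az": 0,"hand": 0}]}}

```text
clock: 19.3
eef_pos: [443.0, -355.8, 33.4]
tcp_rot: [3.141, 0.001, 2.553]
contact_force: [-1.1, 0.6, 0.1]
opening: -0.004
grasp_force: 0.7
```

Emit:
{"method": "drive_tool", "body": {"plan": [{"x": -0.05,"y": 0,"z": 0,"ax": 0,"ay": 0,"az": 0,"hand": 0},{"x": -0.1,"y": 0,"z": 0,"ax": 0,"ay": 0,"az": 0,"hand": 0},{"x": -0.12,"y": 0,"z": 0,"ax": 0,"ay": 0,"az": 0,"hand": 0}]}}

```text
clock: 19.6
eef_pos: [448.0, -359.2, 33.4]
tcp_rot: [3.141, 0.001, 2.553]
contact_force: [-1.5, 0.7, -0.6]
opening: -0.002
grasp_force: 0.8
```

Emit:
{"method": "drive_tool", "body": {"plan": [{"x": -0.04,"y": 0,"z": 0,"ax": 0,"ay": 0,"az": 0,"hand": 0},{"x": -0.08,"y": 0,"z": 0,"ax": 0,"ay": 0,"az": 0,"hand": 0},{"x": -0.12,"y": 0,"z": 0,"ax": 0,"ay": 0,"az": 0,"hand": 0},{"x": -0.16,"y": 0,"z": 0,"ax": 0,"ay": 0,"az": 0,"hand": 0}]}}

```text
clock: 20.0
eef_pos: [453.4, -363.1, 33.3]
tcp_rot: [3.142, -0.001, 2.553]
contact_force: [-11.9, 2.3, 6.4]
opening: -0.001
grasp_force: 5.7
```

Emit:
{"method": "drive_tool", "body": {"plan": [{"x": -0.04,"y": 0,"z": 0,"ax": 0,"ay": 0,"az": 0,"hand": 0},{"x": -0.08,"y": 0,"z": 0,"ax": 0,"ay": 0,"az": 0,"hand": 0},{"x": -0.1,"y": 0,"z": 0,"ax": 0,"ay": 0,"az": 0,"hand": 0}]}}

```text
clock: 20.3
eef_pos: [453.7, -363.1, 32.8]
tcp_rot: [3.141, -0.011, 2.553]
contact_force: [-22.1, 11.0, 18.8]
opening: -0.001
grasp_force: 12.1
```

Emit:
{"method": "drive_tool", "body": {"plan": [{"x": 0,"y": 0,"z": 0,"ax": 0,"ay": 0,"az": 0,"hand": 0},{"x": 0.1,"y": 0,"z": 0,"ax": 0,"ay": 0,"az": 0,"hand": 0},{"x": 0.2,"y": 0,"z": 0,"ax": 0,"ay": 0,"az": 0,"hand": 0},{"x": 0.4,"y": 0,"z": 0,"ax": 0,"ay": 0,"az": 0,"hand": 0},{"x": 0.8,"y": 0,"z": 0,"ax": 0,"ay": 0,"az": 0,"hand": 0},{"x": 1.3,"y": 0,"z": -0.1,"ax": 0,"ay": 0,"az": 0,"hand": 0},{"x": 1.5,"y": 0,"z": -0.8,"ax": 0,"ay": 0,"az": 0,"hand": 0},{"x": 1.5,"y": 0,"z": -1.5,"ax": 0,"ay": 0,"az": 0,"hand": 0}]}}

```text
clock: 21.1
eef_pos: [394.5, -323.2, 108.6]
tcp_rot: [3.141, -0.001, 2.553]
contact_force: [1.1, -0.4, -0.4]
opening: -0.002
grasp_force: 0.0
```

Emit:
{"method": "drive_tool", "body": {"plan": [{"x": 0.5,"y": 0.7,"z": -0.5,"ax": 0,"ay": 0,"az": 0,"hand": 0},{"x": 1,"y": 1.4,"z": -1,"ax": 0,"ay": 0,"az": 0,"hand": 0},{"x": 1,"y": 2.1,"z": -1.5,"ax": 0,"ay": 0,"az": 0,"hand": 0},{"x": 1,"y": 2.8,"z": -1.5,"ax": 0,"ay": 0,"az": 0,"hand": 0},{"x": 1,"y": 3.5,"z": -1.5,"ax": 0,"ay": 0,"az": 0,"hand": 0},{"x": 1,"y": 3.5,"z": -1.5,"ax": 0,"ay": 0,"az": 0,"hand": 0},{"x": 1,"y": 3.5,"z": -1.5,"ax": 0,"ay": 0,"az": 0,"hand": 0},{"x": 1,"y": 3.5,"z": -1.5,"ax": 0,"ay": 0,"az": 0,"hand": 0}]}}

```text
clock: 21.9
eef_pos: [451.4, -151.6, 183.4]
tcp_rot: [3.141, 0.002, 2.553]
contact_force: [-0.7, -0.3, -0.0]
opening: 0.001
grasp_force: 0.0
```

Run:
```python
from h import *
np.set_printoptions(precision=2,suppress=True)
def meas(im):
    hsv=cv2.cvtColor(im,cv2.COLOR_BGR2HSV)
    def big(m,box):
        k=np.zeros_like(m); x0,y0,x1,y1=box; k[y0:y1,x0:x1]=m[y0:y1,x0:x1]
        return max(cv2.findContours(k,cv2.RETR_EXTERNAL,cv2.CHAIN_APPROX_NONE)[0],key=cv2.contourArea)
    g=big(cv2.inRange(hsv,(40,80,60),(80,255,255)),(345,170,400,240)); print("display",cv2.minAreaRect(np.array([onplane("top",p[0],63)[:2] for p in g],np.float32)))
    # rear edge of the black top: last dark pixel along rays toward the stop
    n=np.array([.834,-.552]);w=np.array([.551,.834]);gr=cv2.cvtColor(im,cv2.COLOR_BGR2GRAY).astype(np.float32)
    for l in (-85,-70,-52,-35,-20):
        prof=[]
        for d in range(590,665):
            X=n*d+w*l
            u=proj("top",(*X,63)); prof.append(cv2.getRectSubPix(gr,(1,1),(float(u[0]),float(u[1])))[0,0])
        print(l,np.array(prof[::3]).astype(int))
meas(cv2.imread("pics/top0.png")); 
im=bgr("top"); cv2.imwrite("pics/end.png",im); meas(im)
a=cv2.imread("pics/top4.png"); print("lane change since short landed",np.abs(a[146:180,166:236].astype(int)-im[146:180,166:236]).mean())
goto((300,-100,200),2.557)
```

```text
display ((472.18023681640625, -378.54241943359375), (40.812461853027344, 13.566248893737793), 53.667320251464844)
-85 [ 48  55  55  56  57  61  60  60  70  89  99 101  92  66  43  62 105 120
 109 116 134 144 146 144 129]
-70 [ 85  93  93  92  93  93  99 105  97  90  94  98  90  66  43  64 114 142
 147 149 145 137 107  60  31]
-52 [ 82  93  93  96  96  97  97 100  91  81  89  97  91  66  44  65 115 147
 153 139 103  56  30  25  25]
-35 [ 78  96  98  99  99  98 100 102 103  95  92  97  89  66  46  67 117 151
 146 104  50  26  23  25  18]
-20 [ 40  41  40  41  39  42  42  40  42  57  82  97  91  67  46  70 118 143
 128  83  41  26  25  25  23]Traceback (most recent call last):
  File "<stdin>", line 18, in <module>
  File "<stdin>", line 8, in meas
  File "<stdin>", line 7, in big
ValueError: max() iterable argument is empty
```

Emit:
{"method": "drive_tool", "body": {"plan": [{"x": 0.3,"y": 0.7,"z": 0,"ax": 0,"ay": 0,"az": 0.5,"hand": 0},{"x": 0.6,"y": 1.4,"z": 0,"ax": 0,"ay": 0,"az": 0,"hand": 0},{"x": 0.9,"y": 2.1,"z": 0,"ax": 0,"ay": 0,"az": 0,"hand": 0},{"x": 1.2,"y": 2.8,"z": 0,"ax": 0,"ay": 0,"az": 0,"hand": 0},{"x": 1.5,"y": 3.5,"z": 0,"ax": 0,"ay": 0,"az": 0,"hand": 0},{"x": 1.5,"y": 3.5,"z": 0,"ax": 0,"ay": 0,"az": 0,"hand": 0},{"x": 1.5,"y": 3.5,"z": 0,"ax": 0,"ay": 0,"az": 0,"hand": 0},{"x": 1.5,"y": 3.5,"z": 0,"ax": 0,"ay": 0,"az": 0,"hand": 0}]}}

```text
clock: 22.75
eef_pos: [486.1, 34.7, 183.3]
tcp_rot: [-3.141, 0.001, 2.552]
contact_force: [0.1, 0.3, -0.0]
opening: -0.0
grasp_force: 0.0
```

```bash
cat > m.py <<'E'
from h import *
np.set_printoptions(precision=2,suppress=True,linewidth=150)
n=np.array([.834,-.552]);w=np.array([.551,.834])
def meas(im):
    hsv=cv2.cvtColor(im,cv2.COLOR_BGR2HSV); m=cv2.inRange(hsv,(40,80,60),(80,255,255)); k=np.zeros_like(m); k[165:240,345:410]=m[165:240,345:410]
    c=cv2.findContours(k,cv2.RETR_EXTERNAL,cv2.CHAIN_APPROX_NONE)[0]
    if c:
        W=np.array([onplane("top",p[0],63)[:2] for p in max(c,key=cv2.contourArea)],np.float32);q=cv2.minAreaRect(W); print("display",q,"n",n@q[0],"w",w@q[0])
    gr=cv2.cvtColor(im,cv2.COLOR_BGR2GRAY).astype(np.float32)
    for l in (-95,-85,-22,-12):
        pr=[]
        for d in range(560,665,3):
            u=proj("top",(*(n*d+w*l),63)); pr.append(cv2.getRectSubPix(gr,(1,1),(float(u[0]),float(u[1])))[0,0])
        print(l,np.array(pr).astype(int))
meas(cv2.imread("pics/top0.png")); im=bgr("top"); cv2.imwrite("pics/end2.png",im); meas(im)
a=cv2.imread("pics/top4.png"); print("lane diff",np.abs(a[146:180,166:236].astype(int)-im[146:180,166:236]).mean())
E
python3 m.py
```

```text
display ((472.18023681640625, -378.54241943359375), (40.812461853027344, 13.566248893737793), 53.667320251464844) n 602.7537330322266 w -55.53306732177732
-95 [146 136 109  64  28  17  25  33  32  31  35  32  33  35  33  33  31  37  72 116 141 144 138 118  88  78 108 133 137 143 148 147 146 146 144]
-85 [ 99  92  60  23  15  19  28  34  34  38  48  55  55  56  57  61  60  60  70  89  99 101  92  66  43  62 105 120 109 116 134 144 146 144 129]
-22 [103 102  87  54  20  10  23  33  39  37  40  43  45  43  43  47  45  43  45  55  83  97  92  67  45  69 121 143 124  80  39  26  26  24  22]
-12 [105 102  91  62  25  11  22  32  40  41  41  42  40  42  40  43  42  42  43  54  80  97  91  64  43  66 121 152 138  87  39  28  27  22  24]
display ((490.6285400390625, -389.28662109375), (40.876556396484375, 13.680452346801758), 54.95711898803711) n 624.0704172363281 w -54.328716430664045
-95 [145 146 144 145 144 144 142 136 126 103  71  34  19  20  28  30  33  33  33  33  31  32  33  33  34  50  92 125 133 141 145 143 143 143 141]
-85 [169 170 169 163 140 114 101  99  93  72  32  10  11  23  30  31  35  38  46  45  45  45  48  47  46  59  92 109 104 113 132 142 143 141 127]
-22 [171 170 168 162 140 113 101 100  94  68  30   5  14  26  35  37  39  43  45  48  50  49  47  46  48  58 104 135 124  77  39  26  24  25  25]
-12 [170 170 170 166 145 114 102 101  92  69  32  11  14  30  38  41  39  40  41  41  40  40  40  39  43  53 105 141 135  85  37  24  24  20  24]
lane diff 33.70504201680672
```

Run:
```python
from h import *
a=cv2.imread("pics/top4.png").astype(int); 
for f in("end.png","end2.png"):
    b=cv2.imread("pics/"+f).astype(int); d=np.abs(a-b).mean(2); print(f,[round(d[146:180,u:u+5].mean(),1) for u in range(166,240,5)])
s=bgr("side"); s0=cv2.imread("pics/side0.png"); t=monitor.sense(); print(t["clock"],t["contact_force"].round(1))
# other tools unmoved
b=cv2.imread("pics/end2.png").astype(int);o=cv2.imread("pics/top0.png").astype(int);e=cv2.imread("pics/end.png").astype(int)
for n,(x0,y0,x1,y1) in dict(block=(172,186,205,212),loupe=(220,194,238,212),bottle=(252,138,270,158),puffer=(295,138,330,170),hammer=(274,145,332,190)).items():
    print(n,[round(np.abs(q-o)[y0:y1,x0:x1].mean(),1) for q in (e,b)])
```

```text
end.png [np.float64(5.4), np.float64(7.9), np.float64(13.1), np.float64(14.3), np.float64(14.6), np.float64(12.0), np.float64(10.7), np.float64(12.8), np.float64(16.6), np.float64(9.8), np.float64(10.9), np.float64(15.1), np.float64(9.6), np.float64(8.2), np.float64(6.7)]
end2.png [np.float64(37.3), np.float64(33.4), np.float64(40.9), np.float64(42.8), np.float64(42.5), np.float64(38.1), np.float64(35.7), np.float64(37.7), np.float64(35.7), np.float64(46.7), np.float64(36.3), np.float64(32.7), np.float64(7.3), np.float64(4.8), np.float64(3.3)]
22.85 [-0.1  0.1 -0.1]
block [np.float64(1.7), np.float64(68.2)]
loupe [np.float64(1.6), np.float64(25.4)]
bottle [np.float64(2.5), np.float64(3.1)]
puffer [np.float64(2.0), np.float64(2.5)]
hammer [np.float64(12.0), np.float64(6.6)]
```

Emit:
{"method": "drive_tool", "body": {"plan": [{"x": 0.9,"y": 0.3,"z": -0.5,"ax": 0,"ay": 0,"az": -0.5,"hand": 0},{"x": 1.8,"y": 0.3,"z": -0.5,"ax": 0,"ay": 0,"az": 0,"hand": 0},{"x": 2.7,"y": 0.6,"z": -0.5,"ax": 0,"ay": 0,"az": 0,"hand": 0},{"x": 3.4,"y": 1.3,"z": -0.5,"ax": 0,"ay": 0,"az": 0,"hand": 0},{"x": 4,"y": 2,"z": -0.5,"ax": 0,"ay": 0,"az": 0,"hand": 0},{"x": 4.6,"y": 2.8,"z": -0.5,"ax": 0,"ay": 0,"az": 0,"hand": 0},{"x": 5,"y": 3.6,"z": -0.5,"ax": 0,"ay": 0,"az": 0,"hand": 0},{"x": 5.4,"y": 4.4,"z": -0.5,"ax": 0,"ay": 0,"az": 0,"hand": 0}]}}

```text
clock: 23.65
eef_pos: [384.3, 370.0, 208.3]
tcp_rot: [3.141, 0.002, 2.552]
contact_force: [0.2, -0.3, 0.5]
opening: 0.002
grasp_force: 0.0
```

Emit:
{"method": "drive_tool", "body": {"plan": [{"x": 0.4,"y": 0.8,"z": 0,"ax": 0,"ay": 0,"az": 0,"hand": 0},{"x": 0.8,"y": 1.6,"z": 0,"ax": 0,"ay": 0,"az": 0,"hand": 0},{"x": 1.2,"y": 2.4,"z": 0,"ax": 0,"ay": 0,"az": 0,"hand": 0},{"x": 1.6,"y": 3,"z": 0,"ax": 0,"ay": 0,"az": 0,"hand": 0},{"x": 1.6,"y": 3,"z": 0,"ax": 0,"ay": 0,"az": 0,"hand": 0},{"x": 1.6,"y": 3,"z": 0,"ax": 0,"ay": 0,"az": 0,"hand": 0},{"x": 1.6,"y": 3,"z": 0,"ax": 0,"ay": 0,"az": 0,"hand": 0}]}}

```text
clock: 24.35
eef_pos: [401.2, 536.3, 207.8]
tcp_rot: [-3.141, 0.001, 2.552]
contact_force: [0.2, 0.2, 0.1]
opening: -0.003
grasp_force: 0.0
```

Run:
```python
from h import *
o=cv2.imread("pics/top0.png").astype(int);a=cv2.imread("pics/top4.png").astype(int);p3=None
e=bgr("top").astype(int); cv2.imwrite("pics/end3.png",e)
np.set_printoptions(linewidth=200)
for q,n in((a,"top4"),(e,"now"),(o,"start")):
    print(n,"row153",q[151:154,164:240].mean((0,2)).astype(int)); print("   row168",q[167:169,164:240].mean((0,2)).astype(int)); print("   col180",q[142:180,176:180].mean((1,2)).astype(int),"col 200",q[142:180,200:203].mean((1,2)).astype(int))
for n,(x0,y0,x1,y1) in dict(block=(172,186,205,212),loupe=(220,194,238,212),bottle=(252,138,270,158),puffer=(295,138,330,170),hammer=(274,145,332,190)).items(): print(n,round(np.abs(e-o)[y0:y1,x0:x1].mean(),1))
```

```text
top4 row153 [ 69  67  72  78  80  91 106 127 152 164 163 160 154 150 149 150 151 152 154 153 154 153 153 153 155 155 155 156 157 161 161 159 150 142 153 163 167 166 164 161 157 145 135 148 158 159 155 155 158
 158 160 160 161 159 160 162 158 146 139 151 163 162 163 163 162 164 164 164 162 156 143 119 122 144 143 132]
   row168 [ 62  80 101  96  93 104 121 141 152 155 156 156 155 152 153 150 152 152 152 154 154 155 155 153 156 157 157 157 159 159 159 157 138 121 134 148 151 150 153 154 150 141 133 137 139 138 137 149 153
 153 152 154 155 156 155 156 151 138 120 131 141 142 143 152 157 158 161 163 164 158 142 124 138 144 129 116]
   col180 [114 127 130 138 152 161 148 129 145 160 156 138 116 106 105 105 105 106 107 108 111 116 124 141 158 161 144 100  50  34  51  91 131 135  95  58  52  54] col 200 [114 128 129 130 139 152 157 155 161 167 166 165 158 154 152 151 148 145 147 150 148 144 145 152 160 160 142  99  51  32  48  96 142 155 137  93  58  52]
now row153 [ 77  68  74  82  86  95 110 132 160 171 172 168 164 161 162 162 162 163 165 164 163 165 165 164 164 165 164 164 165 166 168 16
[... 1256 characters left out ...]
7  79  79  73  80  96 109 109  95  82  87  93  86  89  99  99 102 132 158 163 145 111 101 109
 108  93  82  76  65  61  67  63  70 107 150 164 154 127 104 105 109 100  83  67  53  60 107 149 156 135 121]
   col180 [120 132 134 143 159 167 152 104  74  87  97  97  94  96  97  98  99 101 102 103 102 102 103 102 102 102 102 102 102 105 120 147 166 150 104  62  56  56] col 200 [120 132 135 136 146 160 168 151 103  63  64  66  68  69  68  69  69  70  70  71  71  71  73  78  86  88  91  91  92  94 100 124 157 169 150 104  62  57]
block 1.8
loupe 1.7
bottle 2.4
puffer 1.8
hammer 5.8[ WARN:0@0.443] global loadsave.cpp:1063 imwrite_ Unsupported depth image for selected encoder is fallbacked to CV_8U.
```

```bash
python3 -c "
from rig import r
print(r.sign_off())"
```

```text
the job is handed in; nothing more can be done
None
```

I handed the job in at 24 s; sign-off returned no verdict. The last pictures show both cases resting end to end at the lane's stop, the counter square against its bench stop, and the other tools unmoved. I pushed the button with about 25 N and then released it, but did not check its travel directly.

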